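Open the bench cabinet and put two box spanners away by length

ROBOT

A 7-joint arm with a two-finger parallel gripper is mounted at the origin on the work surface. World frame = base frame: x ahead of the robot, y to its left, z up, the work surface at z = 0. Lengths are in m, angles in rad, forces in N, time in s.
With the tool pointing down it reaches from about 0.425 to 0.875 m from the base axis. Payload 4.7 kg.
Tool frame: the origin (TCP) lies midway between the tips of the shut fingers; the grasp point (between the pads) lies 19 mm behind it; z points along the fingers, y is the line along which they close (so a half turn about z gives the same grasp; the last joint's range is limited). The gripper opens to 87 mm and grips with 3 to 60 N. Pads are 19 mm wide; open, the fingers measure 117 mm over their backs; the gripper's body (75 mm by 190 mm) begins 51 mm behind the grasp point.
Start: joints at [1.314, 0.321, -0.07, 1.45, 0.023, 1.371, -0.057], TCP at [0.174, -0.626, 0.223] pointing down, gripper open.
Joint ranges: [-2.86, 2.86], [-0.3, 2.09], [-1.38, 1.24], [0.06, 2.45], [-1.56, 4.7], [0.09, 2.05], [-2.69, 2.69]. Speed limits (rad/s): [2.57, 2.57, 3.14, 3.14, 3.14, 3.14, 3.14].

INTERFACE

Orientations are given as a 3x3 rotation matrix whose columns are the frame's x, y, z axes.
In Python, from cell import ctrl gives the robot as it stands.
- The arm moves only by the tool arm_command, never from a script. Its argument "commands" is a list of rows, each a list of 5 numbers: the closure, from -1 (fully open) to 1 (shut), then the shift along the tool's x, y, z each as a share of 0.2 m, from -1 to 1, then the turn about the tool's z as a share of 60 degrees, from -1 to 1. In form: [[grip, dx, dy, dz, turn], ...]. A call has 1 to 20 rows; each row is the pose to reach, as a shift and turn from the pose commanded when the call began, along the tool's axes at that moment; what a row does not reach only later rows make up. A row lasts 1/8 s, in which the tool goes at most 62.5 mm and 10.7 degrees, less where a joint would pass 70% of its speed; a pose out of reach is approached as far as the arm can. A call with a number of a shift or a turn outside -1 to 1 is refused whole. A call with a gripper value outside its range is refused whole. The fingers move at their own pace and stop on an object; "newtons" is the grip in N (left out, the last holds). Time passes only in rows, so rows that repeat a pose let the fingers close. It gives the time, the measured TCP pose, the force, the opening and the grip force at its end, in the units of the state.
- ctrl.get_state(): the state, without advancing time (a new reading comes with each control period).
- ctrl.get_image(name): name is "scene" or "top" or "wrist"; returns (picture, depth): 384x512x3 uint8, red, green, blue; 384x512 float32, m along the optical axis (not along the pixel's ray), 0 where there is no reading.
- ctrl.camera_info(name): a dict with "vertical_fov" (degrees; the focal length in pixels is half the picture's height over the tangent of half this angle, whatever the lens; pixels are square), "cx", "cy" (the principal point, pixels), "dist_coeffs" ([k1, k2, p1, p2, k3] as OpenCV has them; the pictures are not rectified), "camera_from_world" (4x4, takes a point from world to camera coordinates). Camera axes: x right, y up, looking along -z (the intrinsics and any distortion apply to the point x, -y, -z); pixel columns grow to the right and rows downward; lengths in m; the calibration is good to about 2 mm. A picture is of the moment at which its call begins: read the wrist's pose just before it. camera_info takes no time and is no camera call; for the wrist camera it gives the pose at the moment of the call.
- ctrl.finish_job(): hands the job in; it is judged then, once.
Trained networks look in the newest picture that a camera, given by its name, has taken for a name from the list of things; names that differ only in an ending like _2 or _b are one class to them, and where a whole thing is asked for, a point or a joint stands for the part that bears it (a point fixed in the world has none). Each returns a list of dicts, best first, with "confidence" (0 to 1); they miss things now and then, are a little off and sometimes report something else, mostly with a low value. They report only what shows in the picture. A call takes as long as a camera call. They do not tell look-alikes from the thing itself.
- ctrl.regions_of(query, camera): "mask" (384x512 bool, what is visible of it) and "extent" ([left, top, right, bottom] in pixels, round what is visible of it).
The state is a dict: "time_s": time; "joints": joint angles; "qd": joint speeds; "joint_efforts": joint torques, N m; "tcp_pos": TCP position; "tcp_rot": TCP orientation; "wrist_force": force on the tool from outside, world axes, zero at the start; "torque": the same for the moment, N m; "width": finger opening in m; "grip_force": force on a finger pad.
Only numpy, scipy, OpenCV 4.12 (cv2) and the standard library are available. Lean on these libraries where they do the work, as an engineer would, in place of code of your own. Each camera call takes 0.05 s, during which the arm holds its last target. There are 200 camera calls.

TASK

Swing the door of the blue bench cabinet wide open, to about a right angle, so that the tray fixed behind it comes out, and leave it open. Then lay the long box spanner in the tray's long row and the short one in its short row, each lying flat along its row; set them down, do not drop them, and leave the other things on the bench where they are.

Things in the scene. Friction and masses are not known exactly. Their poses are not given: they have to be found in the camera images.
- cabinet_front (a point): blue steel bench cabinet, fixed: 225 mm deep (x), 280 mm wide (y), 195 mm high; this point is the middle of the lower edge of its front, which faces its own -x; z up. Below is a drawer that does not open; above it, 98 to 185 mm above the bench, the hinged door
- door (a joint): angle of the cabinet door: 0 closed, grows as it swings out towards the robot, 1.7 rad is the stop. Vertical hinge at the left end (+y) of the cabinet's front; seen from above it opens clockwise. It has no latch or spring, turns with about 0.2 N m of friction and stays where it is left. It may start slightly ajar
- door_handle (a point): grip point on the door handle: upright steel bar 12 mm thick, 40 mm out from the door's face, 30 mm from its free edge, from 50 mm below this point to 18 mm above it; two 9 mm stays join it to the door 8 mm above and 40 mm below the point; gap between bar and door 34 mm. Axes turn with the door: y from free edge to hinge, x into the door (towards the tray), z up
- door_hinge (a point): point on the hinge axis, at the door's lower edge, in the plane of its outer face. Axes turn with the door, as at the handle; the handle point lies at x -40, y -250, z +62 mm. The panel, 15 mm thick and 87 mm high, runs 277 mm along -y; the tray with two rows stands out from its inner face (+x)
- tray (a point): tray on the door's inner face: centre of the floor of its long row, an open-topped bay next to the door panel, inside 180 mm along y (parallel to the door) x 76 mm along x. Beyond it (+x) the short row, inside 126 x 76 mm, its floor's centre at x +81, y +27, z 0 mm of this point. Walls 5 mm thick, 12 mm high; floors 120 mm above the bench, door's top 65 mm above them; under the roof while closed
- spanner_long: the longer of two look-alike steel tubular box spanners on the bench: 160 mm long, a hexagon end 28 mm long and 30 mm across flats at each end, round waist 24 mm in diameter between; about 233 g. Origin at the middle of its length on its axis, 15 mm above what it lies on; x axis along its length, both ends alike. It rests on a flat of the hexagons
- spanner_short: the shorter of two look-alike steel tubular box spanners on the bench: 110 mm long, a hexagon end 28 mm long and 30 mm across flats at each end, round waist 24 mm in diameter between; about 160 g. Origin at the middle of its length on its axis, 15 mm above what it lies on; x axis along its length, both ends alike. It rests on a flat of the hexagons
- spray_bottle: white spray bottle with a yellow trigger head, 76 mm diameter, 245 mm tall, loose, upright; origin at the centre of its foot
- jar: amber glass jar with a dark lid, 72 mm diameter, 85 mm tall, loose; origin at the centre of its foot
- screwdriver: screwdriver 200 mm long lying on the bench, loose; x axis along it, origin about its middle
- wrench: flat open wrench 180 mm long lying on the bench, loose; x axis along it, origin about its middle
Things that resemble listed ones, but are neither listed nor needed, are in the scene too. Leave any turquoise look-alike of the spanner_long alone.

How it is judged:
On the way:
1. the door is wide open (more than 1.2 rad) (value of joint door above 1.2 rad), for 0.2 s.
At the end, for the whole second after the job is handed in: door still open beyond 1.2 rad; long spanner in the long row, short one in the short row, each at rest and flat on the row floor (axis 9 to 19.5 mm above it), its middle within 28 mm across and 14 mm along of the row centre, in line with the row within 0.35 rad (long) or 0.5 rad (short) (value of joint door above 1.2 rad and x of spanner_long in the frame of tray between -0.028 and 0.028 m and y of spanner_long in the frame of tray between -0.014 and 0.014 m and z of spanner_long in the frame of tray between 0.009 and 0.0195 m and angle between the x axis of spanner_long and the y axis of tray, either way round below 0.35 rad and linear speed of each of spanner_long, spanner_short below 0.02 m/s and x of spanner_short in the frame of tray between 0.053 and 0.109 m and y of spanner_short in the frame of tray between 0.013 and 0.041 m and z of spanner_short in the frame of tray between 0.009 and 0.0195 m and angle between the x axis of spanner_short and the y axis of tray, either way round below 0.5 rad); the robot touches nothing.
It fails at once if a spanner is dropped (falls free faster than 0.9 m/s, about 40 mm) ((linear speed of spanner_long above 0.9 m/s and contact force between the fingers and spanner_long below 0.05 N) or (linear speed of spanner_short above 0.9 m/s and contact force between the fingers and spanner_short below 0.05 N)).
It fails at once if another thing on the bench is moved by more than 40 mm (distance of any of spray_bottle, jar, screwdriver, wrench from where it was at the start of the episode above 0.04 m).
It also fails if it takes over 72 s, if anything falls off the work surface, if the arm or the gripper's body presses on something with over 40 N, if the wrist force passes 120 N, or if a joint passes its speed limit or range.

## Working session

There is one attempt and no reset: what is moved stays moved. The work goes in short steps, Python scripts to look and compute and a tool call to move; the robot and the scene stay as the last step left them, time stands still between calls to the robot, and variables do not carry over. Pictures are saved under pics/ and viewed, at most 10 in all, crops included, and the job is handed in when it is done.

Besides the shell and the picture viewer there is one more tool, called after ">>>" as name(argument=value, ...), one argument or row to a line, values as JSON. arm_command: Moves the arm, as the interface text tells. Shift numbers are shares of 0.2 m and turn numbers shares of 60 degrees, none past 1 either way. Its arguments: {"type":"object","properties":{"commands":{"type":"array"},"newtons":{"type":"number"}},"required":["commands"]}

```bash
mkdir -p pics
cat > h.py <<'E'
import numpy as np, cv2, json
from cell import ctrl
def cam(n):
    i=ctrl.camera_info(n); f=192/np.tan(np.radians(i['vertical_fov'])/2)
    return np.array([[f,0,i['cx']],[0,f,i['cy']],[0,0,1]]),np.array(i['dist_coeffs'],float),np.array(i['camera_from_world'])
def pts(n,depth,mask,info=None):
    K,d,T=info or cam(n); v,u=np.nonzero(mask&(depth>0)); z=depth[v,u]
    p=cv2.undistortPoints(np.stack([u,v],1).astype(np.float64)[:,None],K,d)[:,0]
    c=np.c_[p[:,0]*z,-p[:,1]*z,-z,np.ones(len(z))]
    return (c@np.linalg.inv(T).T)[:,:3]
def save(n,im): cv2.imwrite('pics/'+n,im[:,:,::-1])
def axis(P):
    xy=P[:,:2]; (c,s,a)=cv2.minAreaRect(xy.astype(np.float32)*1000)
    if s[0]<s[1]: s=s[::-1]; a+=90
    return np.round(c,1),np.round(s,1),round((a+90)%180-90,1)
E
python3 - <<'E'
from h import *
ims=[]
for n in ['scene','top']:
    im,d=ctrl.get_image(n); ims.append(im); info=cam(n)
    print(n,np.round(np.linalg.inv(info[2])[:3],2).tolist())
    for q in ['spanner_long','spanner_short','door_handle','door','cabinet_front','spray_bottle','jar','screwdriver','wrench','tray']:
        try: R=ctrl.regions_of(q,n)
        except Exception as e: print(q,e); continue
        for r in R:
            P=pts(n,d,r['mask'],info)
            if len(P)<5: continue
            zm=np.percentile(P[:,2],[5,50,95])
            col=im[r['mask']].mean(0).astype(int)
            print(q,round(r['confidence'],2),[int(x) for x in r['extent']],*axis(P),'med',np.round(np.median(P,0)*1000),'z',np.round(zm*1000),col)
save('a.png',ims[0]); save('b.png',ims[1])
E
```

```text
scene [[0.57, -0.61, 0.54, 1.08], [0.82, 0.42, -0.39, -0.49], [0.01, 0.67, 0.74, 0.87]]
spanner_long 0.69 [242, 182, 294, 191] [425.6   7.9] [157.6  29.6] 53.7 med [428.   7.  24.] z [10. 24. 31.] [ 60 146 136]
spanner_long 0.68 [214, 218, 268, 239] [ 589.5 -150.6] [246.1 131.8] -0.9 med [ 528. -162.   25.] z [ 9. 25. 32.] [159 156 146]
spanner_long 0.65 [164, 188, 217, 203] [ 302.9 -219.3] [179.6  54.2] 41.8 med [ 319. -224.   24.] z [-0. 24. 31.] [ 57 135 127]
door_handle 0.81 [305, 171, 382, 237] [678.9  68. ] [224. 200.] -48.4 med [687. -25. 183.] z [  2. 183. 187.] [ 74  97 130]
door 0.77 [302, 169, 385, 239] [629.1 130.7] [381.9 137.1] -87.1 med [688.  -5. 184.] z [ 71. 184. 188.] [ 70  96 132]
door 0.44 [87, 207, 142, 239] [ 299.  -459.3] [197.8  34.6] 26.3 med [ 276. -478.   20.] z [ 0. 20. 27.] [176  66  62]
cabinet_front 0.62 [302, 172, 454, 313] [730.2 192.2] [497.5 346. ] -86.9 med [824.  23. 195.] z [ 34. 195. 200.] [39 57 84]
spray_bottle 0.57 [258, 237, 300, 306] [ 692.2 -144. ] [221.7 102.4] -36.5 med [ 765. -201.  154.] z [ 26. 154. 244.] [140 133  93]
jar 0.96 [161,
[... 1957 characters left out ...]
242] [ 454.2 -330.8] [109.7  37. ] 19.0 med [ 453. -329.   26.] z [ 0. 26. 32.] [173 175 165]
spray_bottle 0.18 [147, 124, 250, 149] [683.  100.1] [305.8  64.7] 86.1 med [684.  76. 173.] z [106. 173. 187.] [ 26  65 110]
jar 0.61 [348, 160, 379, 182] [ 602.5 -392.2] [66.4 65. ] 68.6 med [ 600. -386.   84.] z [19. 84. 88.] [81 73 65]
screwdriver 0.79 [375, 255, 405, 297] [ 275.6 -471.6] [138.2  21.3] 30.6 med [ 262. -479.   24.] z [15. 24. 28.] [218  16  11]
wrench 0.76 [286, 138, 346, 167] [ 657.6 -258.5] [178.2  38.3] 68.0 med [ 658. -256.    7.] z [ 1.  7. 11.] [199 200 191]
tray 0.62 [145, 127, 251, 152] [700.3 113.7] [334.5  78.4] 82.0 med [685.  76. 172.] z [101. 172. 187.] [ 27  65 108]
```

View pics/a.png

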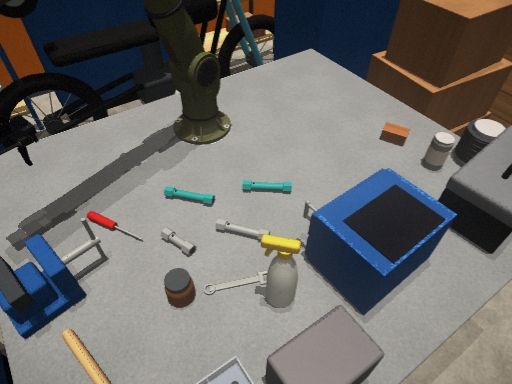

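View pics/b.png

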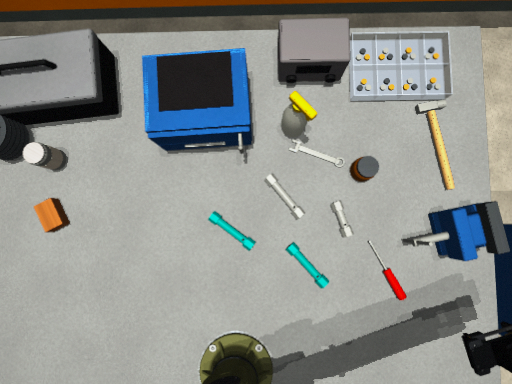

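The steel spanners are at top px (284,195), long, and (342,218), short. The two turquoise ones are decoys. The cabinet is at top px (197,98), with its handle near (242,148) and the door slightly ajar. Next I fit the cabinet, door and handle.

Run:
```python
from h import *
P=[]
for n in ['top','scene']:
    im,d=ctrl.get_image(n); Q=pts(n,d,np.ones(d.shape,bool)); 
    C=im[d>0].astype(int)
    b=(Q[:,0]>.55)&(Q[:,0]<1.0)&(Q[:,1]>-.13)&(Q[:,1]<.33)
    Q=Q[b];C=C[b]
    roof=Q[(Q[:,2]>.191)&(Q[:,2]<.202)]; print(n,'roof',axis(roof), len(roof))
    dr=Q[(Q[:,2]>.178)&(Q[:,2]<.190)&(Q[:,0]<.74)]; print('doortop',axis(dr),len(dr))
    # fit line front roof edge per y bin
    for name,S in(('roof',roof),('door',dr)):
        o=[]
        for y in np.arange(-.06,.26,.03):
            s=S[abs(S[:,1]-y)<.008]
            if len(s)>2:o.append((round(y,2),*np.round(1000*np.percentile(s[:,0],[3,97]))))
        print(name,o)
    hd=Q[(Q[:,2]>.09)&(Q[:,2]<.183)&(Q[:,0]<.69)&(Q[:,1]<.02)]
    print('handle',np.round(hd[:60]*1000).tolist())
    if n=='top': big=cv2.resize(im[40:165,130:325],(780,500),interpolation=cv2.INTER_CUBIC); save('c.png',big)
s=ctrl.get_state(); print(s['tcp_pos'],s['tcp_rot'],s['time_s'])
```

```text
top roof (array([802.7,  88.9]), array([278.5, 212.8]), -86.8) 7877
doortop (array([690.4,  82.5]), array([271.9,  76. ]), 85.0) 673
roof [(np.float64(-0.06), np.float64(706.0), np.float64(750.0)), (np.float64(-0.03), np.float64(709.0), np.float64(909.0)), (np.float64(0.0), np.float64(708.0), np.float64(907.0)), (np.float64(0.03), np.float64(706.0), np.float64(903.0)), (np.float64(0.06), np.float64(704.0), np.float64(902.0)), (np.float64(0.09), np.float64(702.0), np.float64(900.0)), (np.float64(0.12), np.float64(700.0), np.float64(899.0)), (np.float64(0.15), np.float64(700.0), np.float64(899.0)), (np.float64(0.18), np.float64(699.0), np.float64(896.0)), (np.float64(0.21), np.float64(696.0), np.float64(894.0)), (np.float64(0.24), np.float64(888.0), np.float64(897.0))]
door [(np.float64(-0.06), np.float64(689.0), np.float64(714.0)), (np.float64(-0.03), np.float64(645.0), np.float64(704.0)), (np.float64(0.0), np.float64(686.0), np.float64(703.0)), (np.float64(0.03), np.float64(685.0), np.float64(701.0)), (np.float64(0.06), np.float64(683.0), np.float64(699.0)), (np.float64(0.09), np.flo
[... 3872 characters left out ...]
664.0, -26.0, 171.0], [666.0, -25.0, 172.0], [648.0, -35.0, 157.0], [649.0, -32.0, 156.0], [653.0, -33.0, 160.0], [655.0, -31.0, 161.0], [662.0, -31.0, 168.0], [665.0, -31.0, 171.0], [669.0, -32.0, 175.0], [669.0, -28.0, 173.0], [671.0, -27.0, 174.0], [648.0, -34.0, 152.0], [651.0, -33.0, 155.0], [654.0, -33.0, 157.0], [655.0, -30.0, 157.0], [666.0, -31.0, 168.0], [668.0, -30.0, 170.0], [671.0, -29.0, 172.0], [673.0, -28.0, 173.0], [676.0, -27.0, 175.0], [649.0, -34.0, 149.0], [650.0, -32.0, 149.0]]
[ 0.17387384 -0.62633138  0.22257315] [[ 9.63550346e-01  2.67527064e-01  3.15179586e-06]
 [ 2.67527064e-01 -9.63550344e-01 -6.62445406e-05]
 [-1.46852935e-05  6.46731407e-05 -9.99999998e-01]] 1.2
```

View pics/c.png

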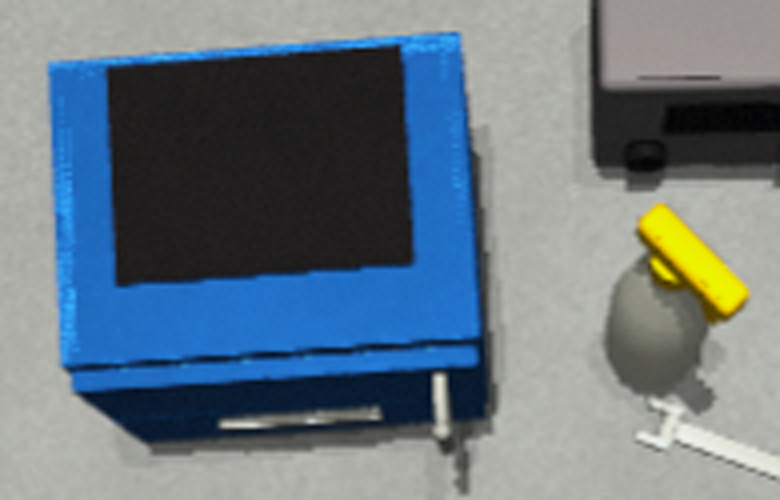

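The handle bar measures about (649, -31) and agrees with the cabinet fit: yaw 3.15°, hinge (675, 221), door closed. I'm flipping the tool anticlockwise on the way there so the last joint stays in range.

>>> arm_command(
  commands=[
    [-1, 1, -0.72, 0, -0.93],
    [-1, 1, -0.72, 0, -0.93],
    [-1, 1, -0.72, 0, -0.93],
    [-1, 1, -0.72, 0, -0.93],
    [-1, 1, -0.72, 0, -0.93],
    [-1, 1, -0.72, 0, -0.93],
  ],
)

```text
time_s: 1.95
tcp_pos: [0.3283, -0.4339, 0.2229]
tcp_rot: [[0.319, 0.948, -0.0], [0.948, -0.319, -0.001], [-0.001, 0.0, -1.0]]
wrist_force: [-0.9, -1.1, -0.9]
width: 0.0871
grip_force: 0.0
```

>>> arm_command(
  commands=[
    [-1, 1, 0.36, 0, -0.93],
    [-1, 1, 0.36, 0, -0.93],
    [-1, 1, 0.36, 0, -0.93],
    [-1, 1, 0.36, 0, -0.93],
    [-1, 1, 0.36, 0, -0.93],
    [-1, 1, 0.36, 0, -0.93],
  ],
)

```text
time_s: 2.7
tcp_pos: [0.4599, -0.2687, 0.2224]
tcp_rot: [[-0.601, 0.8, -0.0], [0.8, 0.601, -0.0], [0.0, -0.0, -1.0]]
wrist_force: [-1.3, 0.4, -0.7]
width: 0.0873
grip_force: 0.0
```

>>> arm_command(
  commands=[
    [-1, 0.25, 1, 0, -0.93],
    [-1, 0.25, 1, 0, -0.93],
    [-1, 0.25, 1, 0, -0.93],
    [-1, 0.25, 1, 0, -0.93],
    [-1, 0.25, 1, 0, -0.93],
    [-1, 0.25, 1, 0, -0.93],
    [-1, 0.25, 1, 0, -0.93],
  ],
)

```text
time_s: 3.58
tcp_pos: [0.5893, -0.1086, 0.2224]
tcp_rot: [[-0.999, -0.044, -0.0], [-0.044, 0.999, -0.0], [0.0, -0.0, -1.0]]
wrist_force: [0.0, 0.4, -0.4]
width: 0.0871
grip_force: 0.0
```

```bash
cat >> h.py <<'E'
def go(x,y,z,yaw=None,half=True,R=None,p=None):
    """shares from current pose to world target; yaw = tool x heading (deg)"""
    s=ctrl.get_state(); R=np.array(s['tcp_rot']); p=np.array(s['tcp_pos'])
    d=R.T@(np.array([x,y,z])-p)/.2; h=np.degrees(np.arctan2(R[1,0],R[0,0])); t=0
    if yaw is not None:
        t=-((yaw-h+180)%360-180)
        if half and abs(t)>90: t-=180*np.sign(t)
    print('shares',np.round(d,3),round(t/60,3),'now',np.round(p*1000,1),round(h,1),'q',np.round(s['joints'],2),'t',round(s['time_s'],2),'F',np.round(s['wrist_force'],1),'w',round(s['width'],4))
E
python3 -c "
from h import *
go(.649,-.031,.14,183.15)"
```

```text
shares [-0.315  0.374  0.412] -0.01 now [ 589.3 -108.6  222.4] -177.5 q [ 0.76  0.29 -0.76  1.56  0.21  1.37  1.6 ] t 3.58 F [ 0.   0.4 -0.4] w 0.0871
```

>>> arm_command(
  commands=[
    [-1, -0.315, 0.374, 0, -0.01],
    [-1, -0.315, 0.374, 0, -0.01],
    [-1, -0.315, 0.374, 0.1, -0.01],
    [-1, -0.315, 0.374, 0.25, -0.01],
    [-1, -0.315, 0.374, 0.41, -0.01],
    [-1, -0.315, 0.374, 0.41, -0.01],
    [0.5, -0.315, 0.374, 0.41, -0.01],
    [1, -0.315, 0.374, 0.41, -0.01],
    [1, -0.315, 0.374, 0.41, -0.01],
    [1, -0.315, 0.374, 0.41, -0.01],
    [1, -0.315, 0.374, 0.41, -0.01],
    [1, -0.315, 0.374, 0.41, -0.01],
  ],
  newtons=30,
)

```text
time_s: 5.08
tcp_pos: [0.6487, -0.0292, 0.1405]
tcp_rot: [[-0.998, -0.061, -0.0], [-0.061, 0.998, -0.0], [0.0, -0.0, -1.0]]
wrist_force: [0.3, -0.0, 0.3]
width: 0.035
grip_force: 0.0
```

Run:
```python
from h import *
s=ctrl.get_state();R=np.array(s['tcp_rot']);p=np.array(s['tcp_pos'])
print(p,s['width'],s['grip_force'],s['wrist_force'],s['joints'])
H=np.array([.6754,.221])
v=p[:2]-H; print('rad',np.hypot(*v))
h0=np.degrees(np.arctan2(R[1,0],R[0,0]))
for a in range(6,91,6):
    t=np.radians(-a); w=np.array([[np.cos(t),-np.sin(t)],[np.sin(t),np.cos(t)]])@v+H
    d=R.T@np.append(w-p[:2],0)/.2
    print(a,np.round(w,3),np.round(d,3),a/60)
```

```text
[ 0.64872482 -0.02917979  0.14051767] 0.03498372199564039 0.0 [ 0.2846707  -0.04694838  0.32072782] [ 0.57317453  0.47225373 -0.75370249  1.53471041  0.33242789  1.26688372
  1.40624884]
rad 0.2515978753950674
6 [ 0.623 -0.025] [0.129 0.029 0.   ] 0.1
12 [ 0.597 -0.018] [0.253 0.071 0.   ] 0.2
18 [ 0.573 -0.009] [0.373 0.126 0.   ] 0.3
24 [0.549 0.003] [0.486 0.193 0.   ] 0.4
30 [0.527 0.018] [0.592 0.271 0.   ] 0.5
36 [0.507 0.034] [0.689 0.36  0.   ] 0.6
42 [0.488 0.053] [0.776 0.459 0.   ] 0.7
48 [0.472 0.073] [0.852 0.566 0.   ] 0.8
54 [0.457 0.096] [0.917 0.681 0.   ] 0.9
60 [0.445 0.119] [0.969 0.802 0.   ] 1.0
66 [0.436 0.144] [ 1.009  0.928 -0.   ] 1.1
72 [0.429 0.169] [ 1.035  1.057 -0.   ] 1.2
78 [0.425 0.195] [ 1.047  1.188 -0.   ] 1.3
84 [0.424 0.221] [ 1.046  1.319 -0.   ] 1.4
90 [0.425 0.248] [ 1.03  1.45 -0.  ] 1.5
```

>>> arm_command(
  commands=[
    [1, 0, 0, 0, 0],
    [1, 0, 0, 0, 0],
    [1, 0, 0, 0, 0],
    [1, 0, 0, 0, 0],
    [1, 0, 0, 0, 0],
  ],
)

```text
time_s: 5.7
tcp_pos: [0.6487, -0.0291, 0.1405]
tcp_rot: [[-0.998, -0.061, -0.0], [-0.061, 0.998, 0.0], [0.0, 0.0, -1.0]]
wrist_force: [-1.2, -0.1, 0.1]
width: 0.0116
grip_force: 30.0
```

>>> arm_command(
  commands=[
    [1, 0.13, 0.03, 0, 0.1],
    [1, 0.253, 0.07, 0, 0.2],
    [1, 0.373, 0.126, 0, 0.3],
    [1, 0.486, 0.193, 0, 0.4],
    [1, 0.592, 0.271, 0, 0.5],
    [1, 0.69, 0.36, 0, 0.6],
    [1, 0.776, 0.459, 0, 0.7],
    [1, 0.852, 0.566, 0, 0.8],
    [1, 0.917, 0.68, 0, 0.9],
    [1, 0.917, 0.68, 0, 0.9],
    [1, 0.917, 0.68, 0, 0.9],
  ],
)

```text
time_s: 7.08
tcp_pos: [0.4577, 0.095, 0.1404]
tcp_rot: [[-0.637, 0.771, 0.001], [0.771, 0.637, 0.0], [-0.0, 0.0, -1.0]]
wrist_force: [2.2, 1.8, -3.6]
width: 0.011
grip_force: 30.0
```

Run:
```python
from h import *
s=ctrl.get_state();R=np.array(s['tcp_rot']);p=np.array(s['tcp_pos'])
print(p,s['width'],s['grip_force'],s['wrist_force'],np.round(s['joints'],2))
H=np.array([.6754,.221])
v=p[:2]-H; print('rad',np.hypot(*v)); v*=.2525/np.hypot(*v)
for a in range(6,43,6):
    t=np.radians(-a); w=np.array([[np.cos(t),-np.sin(t)],[np.sin(t),np.cos(t)]])@v+H
    d=R.T@np.append(w-p[:2],0)/.2
    print(a,np.round(w,3),np.round(d,3),a/60)
```

```text
[0.45773277 0.0950108  0.14042701] 0.011008015333489123 29.999971222132444 [ 2.2148472   1.83284128 -3.60419113] [ 0.54  0.03 -0.8   1.97  0.02  1.15  0.42]
rad 0.25150010049912186
6 [0.445 0.118] [ 0.13   0.024 -0.   ] 0.1
12 [0.435 0.143] [ 0.255  0.066 -0.   ] 0.2
18 [0.428 0.168] [ 0.375  0.121 -0.   ] 0.3
24 [0.424 0.194] [ 0.489  0.188 -0.   ] 0.4
30 [0.423 0.221] [ 0.595  0.266 -0.   ] 0.5
36 [0.424 0.247] [ 0.693  0.356 -0.   ] 0.6
42 [0.428 0.273] [ 0.78   0.455 -0.   ] 0.7
```

>>> arm_command(
  commands=[
    [1, 0.13, 0.025, 0, 0.1],
    [1, 0.255, 0.066, 0, 0.2],
    [1, 0.375, 0.121, 0, 0.3],
    [1, 0.489, 0.188, 0, 0.4],
    [1, 0.595, 0.266, 0, 0.5],
    [1, 0.69, 0.355, 0, 0.59],
    [1, 0.69, 0.355, 0, 0.59],
    [1, 0.69, 0.355, 0, 0.59],
    [-0.5, 0.69, 0.355, 0, 0.59],
    [-0.5, 0.69, 0.355, 0, 0.59],
    [-0.5, 0.69, 0.355, 0, 0.59],
    [-0.5, 0.69, 0.355, 0, 0.59],
    [-0.5, 0.69, 0.355, 0, 0.59],
  ],
)

```text
time_s: 8.7
tcp_pos: [0.4244, 0.2468, 0.1406]
tcp_rot: [[-0.072, 0.997, 0.0], [0.997, 0.072, -0.0], [-0.0, 0.0, -1.0]]
wrist_force: [-0.0, -0.6, 0.8]
width: 0.0528
grip_force: 0.0
```

>>> arm_command(
  commands=[
    [-1, 0, 0, -0.2, 0],
    [-1, 0, 0, -0.5, 0],
    [-1, 0, 0, -0.5, 0],
    [-1, 0, 0, -0.5, 0],
  ],
)

```text
time_s: 9.2
tcp_pos: [0.4242, 0.2467, 0.2402]
tcp_rot: [[-0.072, 0.997, 0.0], [0.997, 0.072, -0.001], [-0.001, 0.0, -1.0]]
wrist_force: [-0.3, -0.7, 0.1]
width: 0.0856
grip_force: 0.0
```

Run:
```python
from h import *
for n in ['scene','top']:
    im,d=ctrl.get_image(n); Q=pts(n,d,np.ones(d.shape,bool))
    b=(Q[:,0]>.38)&(Q[:,0]<.70)&(Q[:,1]>-.05)&(Q[:,1]<.3)
    dt=Q[b&(Q[:,2]>.18)&(Q[:,2]<.189)]; print(n,'door',axis(dt),len(dt))
    fl=Q[b&(Q[:,2]>.115)&(Q[:,2]<.124)]; print('floor',axis(fl),len(fl))
    wl=Q[b&(Q[:,2]>.127)&(Q[:,2]<.136)]; print('wall',axis(wl),len(wl))
    if n=='top':
        save('d.png',cv2.resize(im[100:300,130:380],(750,600),interpolation=cv2.INTER_CUBIC))
        for q in['spanner_long','spanner_short']:
            for r in ctrl.regions_of(q,n): 
                P=pts(n,d,r['mask']); P=P[(P[:,2]>.012)&(P[:,2]<.04)]
                if len(P)>20: print(q,r['confidence'],axis(P),im[r['mask']].mean(0).astype(int))
go(.524,-.154,.15,41)
```

```text
scene door (array([536.5, 213. ]), array([272.6,  50.8]), -0.4) 384
floor (array([532.5, 118.9]), array([248.6, 167.7]), 3.2) 1734
wall (array([535.5, 118.4]), array([259.1, 167.5]), 3.5) 617
top door (array([577.3, 189.5]), array([332.2, 146.6]), -24.1) 629
floor (array([559.1, 119.8]), array([292.3, 169.6]), 6.5) 2770
wall (array([543.3, 132.1]), array([295.4, 197.2]), -4.8) 531
spanner_long 0.87 (array([ 524.9, -155.6]), array([158.1,  34.5]), 38.9) [203 204 196]
spanner_long 0.85 (array([420.8,   9.4]), array([160.4,  34.2]), 52.6) [ 17 202 191]
spanner_long 0.75 (array([ 313.7, -219.4]), array([161.1,  34.5]), 42.4) [ 25 195 185]
shares [-2.033  0.358  0.446] 0.885 now [423.6 246.5 239.2] 94.1 q [ 0.38  0.01 -0.95  1.78  0.    1.36 -0.5 ] t 9.4 F [-0.5 -0.4 -0.1] w 0.0869
```

View pics/d.png

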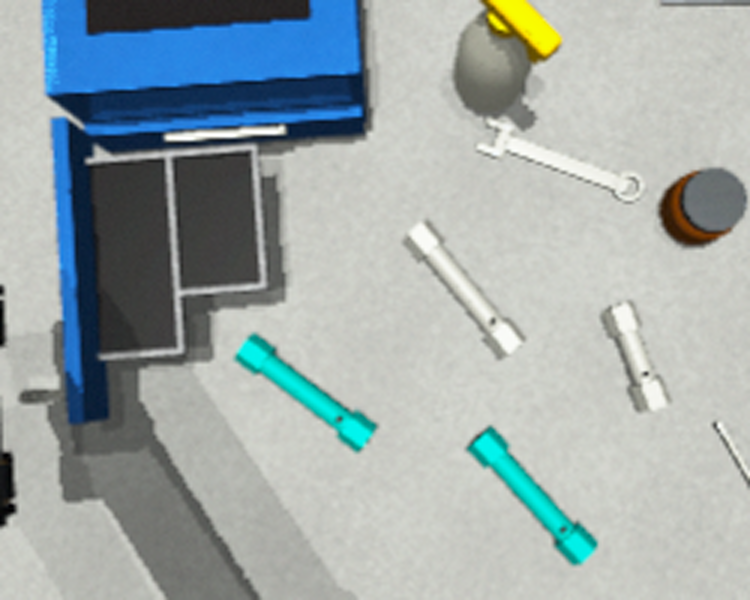

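The door is open about 90°. The tray is visible at crop px (90–265, 150–355), and neither spanner has moved. I go over the long spanner now.

>>> arm_command(
  commands=[
    [-1, -1, 0.18, 0, 0],
    [-1, -1, 0.18, 0, 0],
    [-1, -1, 0.18, 0, 0],
    [-1, -1, 0.18, 0, 0],
    [-1, -1, 0.18, 0, 0],
  ],
)

```text
time_s: 10.02
tcp_pos: [0.4743, 0.0495, 0.2397]
tcp_rot: [[-0.07, 0.998, -0.002], [0.998, 0.07, 0.001], [0.001, -0.002, -1.0]]
wrist_force: [0.3, 0.6, 0.2]
width: 0.0867
grip_force: 0.0
```

>>> arm_command(
  commands=[
    [-1, -1, 0.18, 0.2, 0.9],
    [-1, -1, 0.18, 0.2, 0.9],
    [-1, -1, 0.18, 0.2, 0.9],
    [-1, -1, 0.18, 0.2, 0.9],
    [-1, -1, 0.18, 0.2, 0.9],
    [-1, -1, 0.18, 0.2, 0.9],
    [-1, -1, 0.18, 0.2, 0.9],
  ],
)

```text
time_s: 10.9
tcp_pos: [0.5252, -0.1448, 0.2006]
tcp_rot: [[0.761, 0.649, 0.0], [0.649, -0.761, 0.0], [0.0, -0.0, -1.0]]
wrist_force: [-0.3, 0.7, 0.2]
width: 0.087
grip_force: 0.0
```

Run:
```python
from h import *
info=cam('wrist'); im,d=ctrl.get_image('wrist')
Q=pts('wrist',d,np.ones(d.shape,bool),info)
b=(Q[:,2]>.014)&(Q[:,2]<.04)&(abs(Q[:,0]-.525)<.085)&(abs(Q[:,1]+.155)<.085); print('wrist spanner',axis(Q[b]),b.sum())
im,d=ctrl.get_image('top'); Q=pts('top',d,np.ones(d.shape,bool)); C=im[d>0].astype(int)
b=(Q[:,2]>.014)&(Q[:,2]<.04)&(abs(Q[:,0]-.525)<.085)&(abs(Q[:,1]+.155)<.085); print('top spanner',axis(Q[b]),b.sum())
b=(Q[:,0]>.4)&(Q[:,0]<.70)&(Q[:,1]>-.0)&(Q[:,1]<.24)
fl=b&(Q[:,2]>.113)&(Q[:,2]<.127)&(C.max(1)<75)&(C.max(1)-C.min(1)<25)
wl=b&(Q[:,2]>.125)&(Q[:,2]<.14)&(C.min(1)>110)
th=np.radians(3.4); u=np.array([np.cos(th),np.sin(th)]); v=np.array([np.sin(th),-np.cos(th)]) # tray y, tray x
for nm,m in(('floor',fl),('wall',wl)):
    a=Q[m][:,:2]@u*1000; c=Q[m][:,:2]@v*1000; print(nm,m.sum(),axis(Q[m]))
    print(' hist across',[(int(k),int(n)) for k,n in zip(np.arange(-260,0,6),np.histogram(c,np.arange(-260,6,6))[0]) if n])
    print(' hist along',[(int(k),int(n)) for k,n in zip(np.arange(420,720,6),np.histogram(a,np.arange(420,726,6))[0]) if n])
dt=Q[b&(Q[:,2]>.178)&(Q[:,2]<.19)|((Q[:,2]>.178)&(Q[:,2]<.19)&(Q[:,0]<.66)&(Q[:,0]>.41)&(Q[:,1]>.15)&(Q[:,1]<.3))]
o=[]
for x in np.arange(.42,.68,.03):
    s=dt[abs(dt[:,0]-x)<.01]
    if len(s)>2:o.append((round(x*1000),*np.round(1000*np.percentile(s[:,1],[3,50,97]))))
print(o)
go(.525,-.1555,.005,39.5)
```

```text
wrist spanner (array([ 526.8, -154.7]), array([159.5,  34.5]), 38.7) 2679
top spanner (array([577.2, -97.1]), array([13.6,  6.1]), -0.7) 10
floor 2642 (array([557.4, 121.6]), array([177.9, 153.2]), 4.0)
 hist across [(-170, 16), (-164, 140), (-158, 130), (-152, 128), (-146, 132), (-140, 132), (-134, 127), (-128, 130), (-122, 132), (-116, 133), (-110, 133), (-104, 133), (-98, 85), (-86, 73), (-80, 89), (-74, 85), (-68, 90), (-62, 90), (-56, 92), (-50, 91), (-44, 90), (-38, 89), (-32, 94), (-26, 90), (-20, 90), (-14, 28)]
 hist along [(468, 1), (474, 42), (480, 51), (486, 55), (492, 52), (498, 54), (504, 51), (510, 54), (516, 54), (522, 52), (528, 81), (534, 109), (540, 106), (546, 107), (552, 110), (558, 107), (564, 101), (570, 106), (576, 107), (582, 108), (588, 107), (594, 101), (600, 110), (606, 103), (612, 102), (618, 105), (624, 108), (630, 105), (636, 103), (642, 105), (648, 85)]
wall 419 (array([555.8, 116.8]), array([190.7, 159.1]), 3.7)
 hist across [(-164, 7), (-158, 7), (-152, 6), (-146, 8), (-140, 8), (-134, 7), (-128, 8), (-122, 5), (-116, 8), (-110, 8), (-104, 8), (-98, 
[... 536 characters left out ...]
 np.float64(195.0), np.float64(244.0)), (450, np.float64(190.0), np.float64(196.0), np.float64(203.0)), (480, np.float64(192.0), np.float64(198.0), np.float64(207.0)), (510, np.float64(194.0), np.float64(200.0), np.float64(207.0)), (540, np.float64(196.0), np.float64(202.0), np.float64(210.0)), (570, np.float64(198.0), np.float64(205.0), np.float64(213.0)), (600, np.float64(200.0), np.float64(207.0), np.float64(213.0)), (630, np.float64(203.0), np.float64(208.0), np.float64(217.0)), (660, np.float64(204.0), np.float64(211.0), np.float64(219.0))]
shares [-0.032  0.037  0.979] 0.014 now [ 525.1 -145.7  200.7] 40.3 q [ 0.71  0.14 -0.53  1.73  0.08  1.29 -0.7 ] t 11.0 F [ 0.9  0.7 -0.2] w 0.0871
```

>>> arm_command(
  commands=[
    [-1, -0.027, 0.038, 0.2, 0.02],
    [-1, -0.027, 0.038, 0.45, 0.02],
    [-1, -0.027, 0.038, 0.7, 0.02],
    [-1, -0.027, 0.038, 0.88, 0.02],
    [-1, -0.027, 0.038, 0.975, 0.02],
    [-1, -0.027, 0.038, 0.975, 0.02],
    [1, -0.027, 0.038, 0.975, 0.02],
    [1, -0.027, 0.038, 0.975, 0.02],
    [1, -0.027, 0.038, 0.975, 0.02],
    [1, -0.027, 0.038, 0.975, 0.02],
    [1, -0.027, 0.038, 0.975, 0.02],
    [1, -0.027, 0.038, 0.975, 0.02],
    [1, -0.027, 0.038, 0.975, 0.02],
    [1, -0.027, 0.038, 0.975, 0.02],
    [1, -0.027, 0.038, 0.975, 0.02],
    [1, -0.027, 0.038, 0.975, 0.02],
    [1, -0.027, 0.038, 0.975, 0.02],
  ],
  newtons=40,
)

```text
time_s: 13.12
tcp_pos: [0.5256, -0.1563, 0.0055]
tcp_rot: [[0.778, 0.628, 0.0], [0.628, -0.778, -0.0], [-0.0, 0.0, -1.0]]
wrist_force: [-0.2, -0.6, -0.5]
width: 0.0231
grip_force: 40.0
```

```bash
python3 -c "
from h import *
go(.554,.160,.215,3.6); print(ctrl.get_state()['grip_force'])"
```

```text
shares [ 1.104 -1.141 -1.048] 0.589 now [ 525.6 -156.3    5.5] 38.9 q [ 0.67  0.36 -0.49  1.91  0.21  0.92 -0.82] t 13.12 F [-0.2 -0.6 -0.5] w 0.0231
39.99949336051941
```

Gripped at 23 mm. I lift it straight up, then carry it across at z ≈ 0.2.

>>> arm_command(
  commands=[
    [1, 0, 0, -0.15, 0],
    [1, 0, 0, -0.4, 0],
    [1, 0, 0, -0.7, 0],
    [1, 0, 0, -0.97, 0],
    [1, 0.2, -0.2, -0.97, 0.1],
    [1, 0.4, -0.4, -0.97, 0.25],
    [1, 0.6, -0.6, -0.97, 0.4],
    [1, 0.8, -0.8, -0.97, 0.5],
    [1, 1, -1, -0.97, 0.59],
    [1, 1, -1, -0.97, 0.59],
    [1, 1, -1, -0.97, 0.59],
  ],
)

```text
time_s: 14.5
tcp_pos: [0.5549, 0.1246, 0.1987]
tcp_rot: [[0.998, 0.063, -0.002], [0.063, -0.998, -0.001], [-0.002, 0.001, -1.0]]
wrist_force: [-0.2, -0.7, -1.9]
width: 0.023
grip_force: 40.0
```

Run:
```python
from h import *
for n in ['top','wrist']:
    info=cam(n); im,d=ctrl.get_image(n); Q=pts(n,d,np.ones(d.shape,bool),info); C=im[d>0].astype(int)
    s=ctrl.get_state(); z=s['tcp_pos'][2]
    b=(abs(Q[:,0]-.55)<.11)&(abs(Q[:,1]-.13)<.08)&(Q[:,2]>z-.006)&(Q[:,2]<z+.03)&(C.min(1)>110); print(n,b.sum(), axis(Q[b]) if b.sum()>9 else '')
    if n=='wrist': save('e.png',im)
go(.554,.160,.125,3.6)
```

```text
top 213 (array([556.3, 120.6]), array([158.5,  30.8]), 5.9)
wrist 6421 (array([570.3, 123.5]), array([133.1,  34.4]), 5.3)
shares [ 0.004 -0.185  0.369] -0.003 now [555.4 123.1 198.9] 3.4 q [ 0.33  0.22 -0.68  1.67  0.14  1.3  -1.89] t 14.6 F [ 0.8 -0.8 -3. ] w 0.023
```

View pics/e.png

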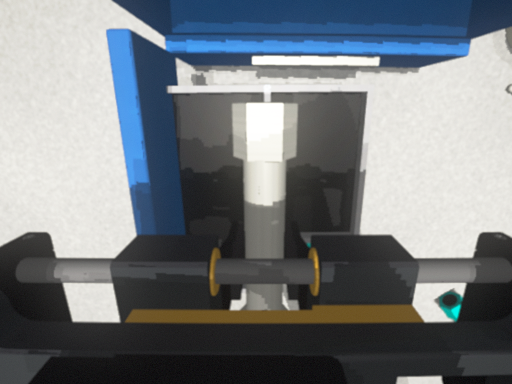

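>>> arm_command(
  commands=[
    [1, -0.01, -0.1, 0, 0],
    [1, -0.01, -0.185, 0, 0],
    [1, -0.01, -0.185, 0.05, 0],
    [1, -0.01, -0.185, 0.15, 0],
    [1, -0.01, -0.185, 0.24, 0],
    [1, -0.01, -0.185, 0.3, 0],
    [1, -0.01, -0.185, 0.34, 0],
    [1, -0.01, -0.185, 0.36, 0],
    [1, -0.01, -0.185, 0.36, 0],
  ],
)

```text
time_s: 15.72
tcp_pos: [0.5514, 0.1619, 0.1276]
tcp_rot: [[0.998, 0.061, 0.0], [0.061, -0.998, 0.0], [0.0, -0.0, -1.0]]
wrist_force: [-0.3, -0.2, -1.9]
width: 0.023
grip_force: 40.0
```

```bash
python3 -c "
from h import *
go(.554,.160,.1255,3.6)"
```

```text
shares [0.012 0.01  0.01 ] -0.001 now [551.4 161.9 127.6] 3.5 q [ 0.26  0.3  -0.69  1.74  0.2   1.17 -2.  ] t 15.72 F [-0.3 -0.2 -1.9] w 0.023
```

>>> arm_command(
  commands=[
    [1, 0.01, 0.01, 0.004, 0],
    [1, 0.01, 0.01, 0.008, 0],
    [1, 0.01, 0.01, 0.01, 0],
    [1, 0.01, 0.01, 0.01, 0],
  ],
)

```text
time_s: 16.23
tcp_pos: [0.5534, 0.16, 0.1256]
tcp_rot: [[0.998, 0.061, 0.0], [0.061, -0.998, -0.0], [0.0, 0.0, -1.0]]
wrist_force: [0.6, 0.1, -3.1]
width: 0.0227
grip_force: 40.0
```

>>> arm_command(
  commands=[
    [0.8, 0, 0, 0, 0],
    [0.4, 0, 0, 0, 0],
    [0.22, 0, 0, 0, 0],
    [0.22, 0, 0, 0, 0],
    [0.22, 0, 0, 0, 0],
  ],
)

```text
time_s: 16.85
tcp_pos: [0.5536, 0.1601, 0.1257]
tcp_rot: [[0.998, 0.061, 0.0], [0.061, -0.998, -0.0], [0.0, 0.0, -1.0]]
wrist_force: [0.4, 0.3, -0.2]
width: 0.0332
grip_force: 0.0
```

>>> arm_command(
  commands=[
    [0.22, 0, 0, -0.1, 0],
    [0.22, 0, 0, -0.3, 0],
    [0.22, 0, 0, -0.55, 0],
    [-1, 0, 0, -0.55, 0],
  ],
)

```text
time_s: 17.35
tcp_pos: [0.556, 0.1615, 0.2416]
tcp_rot: [[0.998, 0.062, 0.01], [0.062, -0.998, 0.002], [0.01, -0.001, -1.0]]
wrist_force: [0.1, 0.7, -0.5]
width: 0.0384
grip_force: 0.0
```

```bash
python3 -c "
from h import *
go(.455,-.331,.235,19)"
```

```text
shares [-0.656  2.427  0.023] -0.258 now [556.  161.5 241.6] 3.5 q [ 0.28  0.21 -0.71  1.59  0.14  1.38 -1.95] t 17.35 F [ 0.1  0.7 -0.5] w 0.0384
```

>>> arm_command(
  commands=[
    [-1, -0.22, 1, 0, 0],
    [-1, -0.22, 1, 0, 0],
    [-1, -0.22, 1, 0, 0],
    [-1, -0.22, 1, 0, 0],
  ],
)

```text
time_s: 17.85
tcp_pos: [0.5207, -0.0477, 0.2356]
tcp_rot: [[0.999, 0.054, -0.001], [0.054, -0.999, -0.002], [-0.001, 0.002, -1.0]]
wrist_force: [-0.1, 0.5, 0.1]
width: 0.0757
grip_force: 0.0
```

>>> arm_command(
  commands=[
    [-1, -0.44, 1, 0.2, 0],
    [-1, -0.44, 1, 0.2, 0],
    [-1, -0.44, 1, 0.2, 0],
    [-1, -0.44, 1, 0.2, 0],
    [-1, -0.44, 1, 0.2, -0.25],
    [-1, -0.44, 1, 0.2, -0.25],
    [-1, -0.44, 1, 0.2, -0.25],
  ],
)

```text
time_s: 18.73
tcp_pos: [0.4467, -0.2465, 0.1957]
tcp_rot: [[0.948, 0.318, 0.0], [0.318, -0.948, 0.0], [0.0, -0.0, -1.0]]
wrist_force: [-0.6, 0.4, -0.6]
width: 0.0869
grip_force: 0.0
```

Run:
```python
from h import *
for n in ['wrist','top']:
    info=cam(n); im,d=ctrl.get_image(n); Q=pts(n,d,np.ones(d.shape,bool),info); C=im[d>0].astype(int)
    b=(Q[:,2]>.014)&(Q[:,2]<.04)&(abs(Q[:,0]-.455)<.07)&(abs(Q[:,1]+.331)<.07)&(C.min(1)>90); print(n,b.sum(), axis(Q[b]) if b.sum()>9 else '')
    if n=='top':
        b=(abs(Q[:,0]-.555)<.1)&(abs(Q[:,1]-.16)<.038)&(Q[:,2]>.128)&(Q[:,2]<.16)&(C.min(1)>110); print('long placed',b.sum(),axis(Q[b]),np.percentile(Q[b][:,2],95))
        save('f.png',cv2.resize(im[100:300,130:380],(750,600),interpolation=cv2.INTER_CUBIC))
go(.455,-.331,.0055,19)
```

```text
wrist 1618 (array([ 454.7, -328.7]), array([109.5,  34.4]), 19.5)
top 5 
long placed 629 (array([553.2, 155.8]), array([191.3,  73.5]), 2.2) 0.15131459965094576
shares [-0.094  0.413  0.951] -0.008 now [ 446.6 -246.7  195.7] 18.5 q [ 0.82  0.06 -0.38  1.82  0.02  1.27 -0.81] t 18.82 F [-0.1  0.4  0.2] w 0.087
```

View pics/f.png

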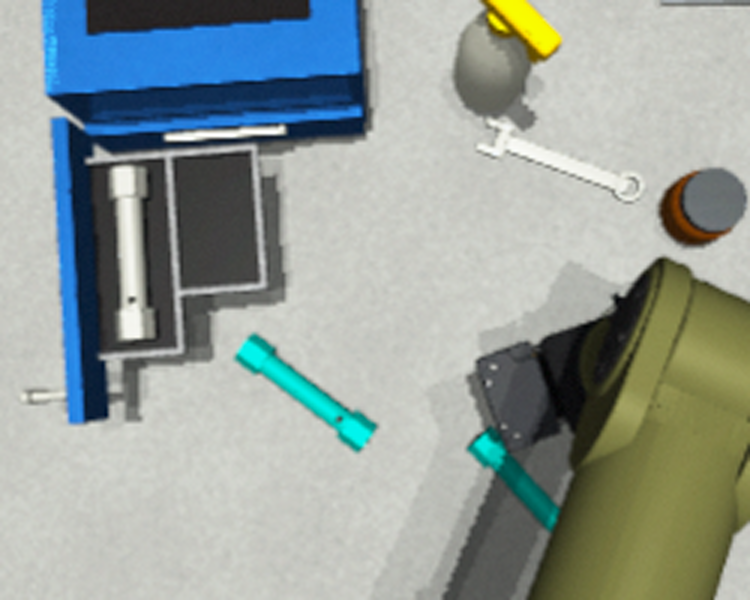

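The long spanner lies in its row, at crop px (128,252). The short one is next.

>>> arm_command(
  commands=[
    [-1, -0.092, 0.406, 0, -0.01],
    [-1, -0.092, 0.406, 0.1, -0.01],
    [-1, -0.092, 0.406, 0.35, -0.01],
    [-1, -0.092, 0.406, 0.6, -0.01],
    [-1, -0.092, 0.406, 0.8, -0.01],
    [-1, -0.092, 0.406, 0.95, -0.01],
    [-1, -0.092, 0.406, 0.95, -0.01],
    [1, -0.092, 0.406, 0.95, -0.01],
    [1, -0.092, 0.406, 0.95, -0.01],
    [1, -0.092, 0.406, 0.95, -0.01],
    [1, -0.092, 0.406, 0.95, -0.01],
    [1, -0.092, 0.406, 0.95, -0.01],
    [1, -0.092, 0.406, 0.95, -0.01],
    [1, -0.092, 0.406, 0.95, -0.01],
    [1, -0.092, 0.406, 0.95, -0.01],
    [1, -0.092, 0.406, 0.95, -0.01],
    [1, -0.092, 0.406, 0.95, -0.01],
    [1, -0.092, 0.406, 0.95, -0.01],
  ],
)

```text
time_s: 21.08
tcp_pos: [0.4545, -0.3302, 0.0055]
tcp_rot: [[0.945, 0.328, -0.0], [0.328, -0.945, -0.0], [-0.0, 0.0, -1.0]]
wrist_force: [0.2, -0.6, -0.4]
width: 0.0231
grip_force: 40.0
```

```bash
python3 -c "
from h import *
go(.5855,.082,.205,3.6); print(ctrl.get_state()['grip_force'])"
```

```text
shares [ 1.294 -1.733 -0.998] 0.259 now [ 454.5 -330.2    5.5] 19.1 q [ 0.85  0.36 -0.31  1.88  0.13  0.92 -0.76] t 21.07 F [ 0.2 -0.6 -0.4] w 0.0231
39.99753713607788
```

>>> arm_command(
  commands=[
    [1, 0, 0, -0.15, 0],
    [1, 0, 0, -0.4, 0],
    [1, 0, 0, -0.7, 0],
    [1, 0, 0, -0.97, 0],
    [1, 0.2, -0.25, -0.97, 0],
    [1, 0.4, -0.5, -0.97, 0],
    [1, 0.6, -0.75, -0.97, 0],
    [1, 0.75, -1, -0.97, 0],
    [1, 0.75, -1, -0.97, 0],
  ],
)

```text
time_s: 22.2
tcp_pos: [0.5316, -0.0846, 0.1997]
tcp_rot: [[0.941, 0.338, 0.0], [0.338, -0.941, 0.003], [0.001, -0.002, -1.0]]
wrist_force: [-0.4, -0.0, -0.6]
width: 0.0235
grip_force: 40.0
```

>>> arm_command(
  commands=[
    [1, 0.15, -0.2, 0, 0.1],
    [1, 0.3, -0.4, 0, 0.2],
    [1, 0.45, -0.6, 0, 0.26],
    [1, 0.54, -0.73, 0, 0.26],
    [1, 0.54, -0.73, 0, 0.26],
    [1, 0.54, -0.73, 0, 0.26],
  ],
)

```text
time_s: 22.95
tcp_pos: [0.5848, 0.0794, 0.199]
tcp_rot: [[0.998, 0.06, -0.001], [0.06, -0.998, -0.001], [-0.001, 0.001, -1.0]]
wrist_force: [-0.6, 0.2, -1.2]
width: 0.023
grip_force: 40.0
```

Run:
```python
from h import *
n='top'; info=cam(n); im,d=ctrl.get_image(n); Q=pts(n,d,np.ones(d.shape,bool),info); C=im[d>0].astype(int)
z=ctrl.get_state()['tcp_pos'][2]
b=(abs(Q[:,0]-.58)<.09)&(abs(Q[:,1]-.08)<.06)&(Q[:,2]>z-.006)&(Q[:,2]<z+.03)&(C.min(1)>110); print(b.sum(), axis(Q[b]) if b.sum()>9 else '')
go(.5855,.082,.1275,3.6)
```

```text
1 
shares [ 0.004 -0.016  0.358] -0.004 now [584.9  78.9 199.1] 3.4 q [ 0.34  0.26 -0.61  1.62  0.15  1.31 -1.81] t 23.0 F [ 1.  -0.7 -0.5] w 0.0224
```

>>> arm_command(
  commands=[
    [1, 0, -0.016, 0.05, 0],
    [1, 0, -0.016, 0.15, 0],
    [1, 0, -0.016, 0.24, 0],
    [1, 0, -0.016, 0.3, 0],
    [1, 0, -0.016, 0.34, 0],
    [1, 0, -0.016, 0.355, 0],
    [1, 0, -0.016, 0.362, 0],
    [1, 0, -0.016, 0.367, 0],
    [1, 0, -0.016, 0.367, 0],
  ],
)

```text
time_s: 24.12
tcp_pos: [0.585, 0.0845, 0.1264]
tcp_rot: [[0.998, 0.061, 0.001], [0.061, -0.998, -0.0], [0.001, 0.0, -1.0]]
wrist_force: [-0.4, 0.7, -1.0]
width: 0.0226
grip_force: 40.0
```

```bash
python3 -c "
from h import *
go(.5855,.082,.1255,3.6)"
```

```text
shares [0.002 0.012 0.005] -0.001 now [585.   84.5 126.4] 3.5 q [ 0.32  0.32 -0.6   1.71  0.19  1.18 -1.84] t 24.12 F [-0.4  0.7 -1. ] w 0.0226
```

>>> arm_command(
  commands=[
    [1, 0, 0.01, 0.003, 0],
    [1, 0, 0.01, 0.005, 0],
    [1, 0, 0.01, 0.005, 0],
  ],
)

```text
time_s: 24.5
tcp_pos: [0.5851, 0.082, 0.1255]
tcp_rot: [[0.998, 0.061, 0.0], [0.061, -0.998, -0.001], [0.0, 0.001, -1.0]]
wrist_force: [-0.5, -0.5, 2.4]
width: 0.0227
grip_force: 40.0
```

>>> arm_command(
  commands=[
    [0.8, 0, 0, 0, 0],
    [0.4, 0, 0, 0, 0],
    [0.22, 0, 0, 0, 0],
    [0.22, 0, 0, 0, 0],
    [0.22, 0, 0, 0, 0],
    [0.22, 0, 0, -0.1, 0],
    [0.22, 0, 0, -0.3, 0],
    [0.22, 0, 0, -0.6, 0],
    [0.22, 0, 0, -0.6, 0],
  ],
)

```text
time_s: 25.62
tcp_pos: [0.5882, 0.0837, 0.2524]
tcp_rot: [[0.998, 0.062, 0.012], [0.062, -0.998, 0.001], [0.012, -0.0, -1.0]]
wrist_force: [0.7, -0.2, -1.3]
width: 0.0338
grip_force: 0.0
```

>>> arm_command(
  commands=[
    [0.22, -0.3, 1, 0, 0],
    [0.22, -0.3, 1, 0, 0],
    [0.22, -0.3, 1, 0, 0],
    [0.22, -0.3, 1, 0, 0],
    [0.22, -0.3, 1, 0, 0],
  ],
)

```text
time_s: 26.25
tcp_pos: [0.5367, -0.123, 0.2454]
tcp_rot: [[0.998, 0.057, -0.0], [0.057, -0.998, -0.001], [-0.0, 0.001, -1.0]]
wrist_force: [0.9, 1.2, -0.4]
width: 0.0336
grip_force: 0.0
```

>>> arm_command(
  commands=[
    [0.22, -0.3, 0.6, 0, 0],
    [0.22, -0.3, 0.6, 0, 0],
    [0.22, -0.3, 0.6, 0, 0],
    [0.22, -0.3, 0.6, 0, 0],
    [0.22, -0.3, 0.6, 0, 0],
  ],
)

```text
time_s: 26.88
tcp_pos: [0.4862, -0.2413, 0.2453]
tcp_rot: [[0.998, 0.066, 0.001], [0.066, -0.998, 0.001], [0.001, -0.001, -1.0]]
wrist_force: [0.0, 0.9, 0.2]
width: 0.0339
grip_force: 0.0
```

Run:
```python
from h import *
n='top'; im,d=ctrl.get_image(n); Q=pts(n,d,np.ones(d.shape,bool)); C=im[d>0].astype(int)
for x,y,hx in((.554,.160,.085),(.5855,.082,.06)):
    b=(abs(Q[:,0]-x)<hx)&(abs(Q[:,1]-y)<.03)&(Q[:,2]>.128)&(Q[:,2]<.16)&(C.min(1)>110); print(b.sum(),axis(Q[b]),np.percentile(Q[b][:,2],95))
save('g.png',cv2.resize(im[100:300,130:380],(750,600),interpolation=cv2.INTER_CUBIC))
print(ctrl.get_state()['tcp_pos'])
```

```text
496 (array([553.5, 158.5]), array([159.8,  32.2]), 3.0) 0.15197221197879826
390 (array([585.1,  81.7]), array([110.3,  32.8]), 3.8) 0.15215361985400158
[ 0.48615989 -0.24153525  0.24528692]
```

View pics/g.png

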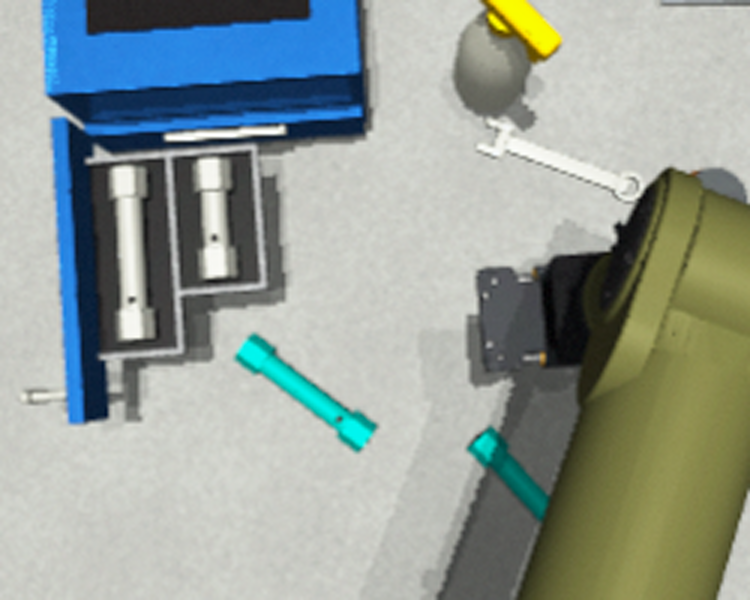

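Both spanners lie flat and centred in their rows, at crop px (128,252) and (215,218), and the robot touches nothing. I hand the job in.

```bash
python3 -c "
from cell import ctrl
print(ctrl.finish_job())"
```

```text
the job is handed in; nothing more can be done
None
```

I handed the job in at about 27 s: the door is open at about 90°, the long and short spanners lie flat in their own tray rows, and the other bench things were left alone; the hand-in returned no verdict.

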